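Point out a bottle and its empty bin, then confirm

TASK

Show the stock clerk where the red bottle is to be put away: hold the fingertips just above the middle of the red bottle's cap, a few centimetres clear, for two full seconds, then lift well clear and do the same over the middle of the one empty parts bin. Then lift clear again, press the green button fully down to log it, and back off so that it springs up. Grasp and move nothing, touch no bottle, bin or other loose thing, do not press the yellow button, and do not bring the fingers down over any other bottle or bin: pass well above them.

Things in the scene. Friction and masses are not known exactly. Their poses are not given: they have to be found in the camera images.
- bottle_red: Red plastic bottle with a black cap and a white paper label, loose, upright, 56 mm across and 130 mm tall, 0.18 to 0.35 kg, in a shallow steel tray (rim 12 mm high) with the two other bottles, which stand about 100 mm apart in any order. Origin: centre of its underside, 4 mm above the table; z up.
- bottle_red_cap (a point): Centre of the top of the red bottle's cap (cap about 26 mm across), 134 mm above the table; z up.
- bottle_blue: Blue plastic bottle with a white cap and a white label, loose, upright, 56 mm across and 130 mm tall, 0.18 to 0.35 kg, in a shallow steel tray (rim 12 mm high) with the two other bottles, which stand about 100 mm apart in any order. Origin: centre of its underside, 4 mm above the table; z up.
- bottle_blue_cap (a point): Centre of the top of the blue bottle's cap (cap about 26 mm across), 134 mm above the table; z up.
- bottle_white: White plastic bottle with a yellow cap and a grey label, loose, upright, 56 mm across and 130 mm tall, 0.18 to 0.35 kg, in a shallow steel tray (rim 12 mm high) with the two other bottles, which stand about 100 mm apart in any order. Origin: centre of its underside, 4 mm above the table; z up.
- bottle_white_cap (a point): Centre of the top of the white bottle's cap (cap about 26 mm across), 134 mm above the table; z up.
- bin_empty: Open-topped grey plastic parts bin, fixed, empty: only its bare grey floor shows; 120 mm (its x) by 94 mm (its y) by 60 mm high, walls 4 mm; the three bins stand side by side on one plywood board, 100 mm apart, in any order. Origin: centre of its underside, 10 mm above the table; z up.
- bin_empty_mouth (a point): Centre of the mouth of that bin, level with its rim, 70 mm above the table; z up.
- bin_bolts: Open-topped grey plastic parts bin, fixed, with a layer of steel bolts in it; 120 mm (its x) by 94 mm (its y) by 60 mm high, walls 4 mm; the three bins stand side by side on one plywood board, 100 mm apart, in any order. Origin: centre of its underside, 10 mm above the table; z up.
- bin_bolts_mouth (a point): Centre of the mouth of that bin, level with its rim, 70 mm above the table; z up.
- bin_nuts: Open-topped grey plastic parts bin, fixed, with a layer of round brass nuts in it; 120 mm (its x) by 94 mm (its y) by 60 mm high, walls 4 mm; the three bins stand side by side on one plywood board, 100 mm apart, in any order. Origin: centre of its underside, 10 mm above the table; z up.
- bin_nuts_mouth (a point): Centre of the mouth of that bin, level with its rim, 70 mm above the table; z up.
- green_button (a joint): Travel of the green push button, in m: 0 up, 0.006 fully down; it goes straight down, starts to move at about 1.5 N, is fully down at 5 N and springs up when let go. The one to press.
- green_button_top (a point): Centre of the top of the green button (32 mm across, 10 mm proud of its black collar), 72 mm above the table when up. The green and yellow buttons stand 80 mm apart, either way round, on a grey box 70 mm by 150 mm, 50 mm high.
- yellow_button (a joint): Travel of the yellow push button, in m: 0 up, 0.006 fully down; it goes straight down, starts to move at about 1.5 N, is fully down at 5 N and springs up when let go. Not to be pressed.
- yellow_button_top (a point): Centre of the top of the yellow button (32 mm across, 10 mm proud of its black collar), 72 mm above the table when up. The green and yellow buttons stand 80 mm apart, either way round, on a grey box 70 mm by 150 mm, 50 mm high.
- oil_filter: Blue oil filter can with an orange band, 76 mm across, 85 mm tall, loose, a bystander to leave alone; origin: centre of its underside.
- wrench: Steel wrench lying flat, to the left near the robot, loose, a bystander to leave alone; origin: in the tool's length, on its underside.
- socket: Small steel socket, 26 mm across, 36 mm tall, to the right near the robot, loose, a bystander to leave alone; origin: centre of its underside.
- plug_carton: Cardboard carton, 50 x 100 x 45 mm, loose, a bystander to leave alone; origin: centre of its underside.
- grease_jar: Jar with a red lid, 72 mm across, 70 mm tall, loose, a bystander to leave alone; origin: centre of its underside.
There are look-alikes about, which are no part of the job. Leave any purple or turquoise look-alike of the bottle_white alone.

How it is judged:
By the outcome, as a careful person would: the job done as asked, in the order asked, and still so for the second after the job is handed in, with the robot touching nothing.
It also fails if it takes over 58 s, if anything falls off the work surface, if the arm or the gripper's body presses on something with over 40 N, if the wrist force passes 120 N, or if a joint passes its speed limit or range.

ROBOT

A 6-joint arm with a two-finger parallel gripper is mounted at the origin on the work surface. World frame = base frame: x ahead of the robot, y to its left, z up, the work surface at z = 0. Lengths are in m, angles in rad, forces in N, time in s.
With the tool pointing down it reaches from about 0.275 to 0.825 m from the base axis. Payload 4.9 kg.
Tool frame: the origin (TCP) lies at the very end of the fingers, on their centre line; the grasp point (between the pads) lies 19 mm behind it; z points along the fingers, y is the line along which they close (so a half turn about z gives the same grasp; the last joint's range is limited). The gripper opens to 85 mm and grips with 20 to 120 N. Pads are 22 mm wide; open, the fingers measure 114 mm over their backs; the gripper's body (76 mm by 85 mm) begins 54 mm behind the grasp point. The pads swing forward as they close: fully open they stand 13 mm farther back than shut.
Start: joints at [1.175, 0.326, -0.193, 1.052, 0, 1.437], TCP at [0.142, 0.531, 0.231] pointing down, gripper open.
Joint ranges: [-2.65, 2.65], [-0.97, 1.79], [-1.3, 1.35], [-1.93, 2.1], [-1.47, 1.37], [-3.14, 3.14]. Speed limits (rad/s): [2.57, 2.57, 3.14, 3.14, 3.14, 3.14].

INTERFACE

Orientations are given as a unit quaternion [x, y, z, w].
In Python, from rig import * gives the robot as it stands.
- The arm moves only by the shell command python3 -m jog 'ROWS' [OPENING] [FORCE]. ROWS is JSON, a list that holds one entry, the list of rows, each a list of 6 numbers: the shift along the world's x, y, z in mm, then the turn, a rotation vector about the world's x, y, z in degrees. A call has 1 to 10 rows; each row is the pose to reach, as a shift and turn from the pose commanded when the call began; what a row does not reach only later rows make up. A row lasts 1/8 s, in which the tool goes at most 62.5 mm and 10.7 degrees, less where a joint would pass 70% of its speed; a pose out of reach is approached as far as the arm can. A call with a gripper value outside its range is refused whole. OPENING is the opening, from -1 (shut) to 1 (fully open), set as the call begins (- or left out, the last holds). The fingers move at their own pace and stop on an object; FORCE is the grip in N (left out, the last holds). Time passes only in rows, so rows that repeat a pose let the fingers close. It gives the time, the measured TCP pose, the force, the opening and the grip force at its end, in the units of the state.
- observe(): the state, without advancing time (a new reading comes with each control period).
- capture(name): name is "side" or "top"; returns (picture, depth): 384x512x3 uint8, blue, green, red; 384x512 float32, m along the optical axis (not along the pixel's ray), 0 where there is no reading.
- calibration(name): a dict with "fx", "fy", "cx", "cy" (pixels), "world_to_cam" (4x4, takes a point from world to camera coordinates). Camera axes: x right, y down, z forward; pixel columns grow to the right and rows downward; lengths in m; the calibration is good to about 2 mm. A picture is of the moment at which its call begins. calibration takes no time and is no camera call.
- hand_in(): hands the job in; it is judged then, once.
Trained networks look in the newest picture that a camera, given by its name, has taken for a name from the list of things; names that differ only in an ending like _2 or _b are one class to them, and where a whole thing is asked for, a point or a joint stands for the part that bears it (a point fixed in the world has none). Each returns a list of dicts, best first, with "conf" (0 to 1); they miss things now and then, are a little off and sometimes report something else, mostly with a low value. They report only what shows in the picture. A call takes as long as a camera call. They do not tell look-alikes from the thing itself.
- find_in(camera, thing): "extent" ([centre column, centre row, width, height] in pixels, round what is visible of it).
- pinpoint(camera, thing): "point" ([column, row] in pixels: a listed point, or the origin of a listed thing).
The state is a dict: "time": time; "joint_positions": joint angles; "dq": joint speeds; "joint_torque": joint torques, N m; "position": TCP position; "eef_rot": TCP orientation; "wrist_force": force on the tool from outside, world axes, zero at the start; "wrist_torque": the same for the moment, N m; "finger_gap": opening from 0.0 (shut) to 1.0 (fully open); "finger_force": force on a finger pad.
Only numpy, scipy, OpenCV 4.12 (cv2) and the standard library are available. Lean on these libraries where they do the work, as an engineer would, in place of code of your own. Each camera call takes 0.05 s, during which the arm holds its last target. There are 200 camera calls.

## Working session

There is one attempt and no reset: what is moved stays moved. The work goes in short steps, Python scripts to look and compute and a shell command to move; the robot and the scene stay as the last step left them, time stands still between calls to the robot, and variables do not carry over. Pictures are saved under pics/ and viewed, at most 10 in all, crops included, and the job is handed in when it is done.

```bash
mkdir -p pics; cat > h.py <<'E'
from rig import *
import numpy as np, cv2
def ray(cam,px,z):
    c=calibration(cam);T=np.linalg.inv(np.array(c["world_to_cam"]))
    d=T[:3,:3]@np.array([(px[0]-c["cx"])/c["fx"],(px[1]-c["cy"])/c["fy"],1]);o=T[:3,3]
    return np.round(o+d*(z-o[2])/d[2],4)
E
python3 - <<'E'
from h import *
for n in("top","side"):
    p,d=capture(n);cv2.imwrite(f"pics/{n}0.png",p);np.save(f"{n}0.npy",d)
    for t,z in(("bottle_red_cap",.134),("bottle_blue_cap",.134),("bottle_white_cap",.134),("bin_empty_mouth",.07),("bin_bolts_mouth",.07),("bin_nuts_mouth",.07),("green_button_top",.072),("yellow_button_top",.072)):
        for r in pinpoint(n,t)[:3]: print(n,t,np.round(r["point"],1),round(r["conf"],2),ray(n,r["point"],z))
s=observe();print(s["time"],s["position"],s["eef_rot"],s["finger_gap"],s["wrist_force"])
E
```

```text
top bottle_red_cap [150.7 174.1] 0.6 [0.6019 0.2855 0.134 ]
top bottle_blue_cap [221.8 169.1] 0.54 [0.6161 0.0931 0.134 ]
top bottle_white_cap [199.  222.3] 0.83 [0.4723 0.1529 0.134 ]
top bottle_white_cap [236.1 227.6] 0.8 [0.4585 0.0533 0.134 ]
top bottle_white_cap [186.  171.4] 0.57 [0.6095 0.19   0.134 ]
top bin_empty_mouth [359.1 177.8] 0.74 [ 0.6005 -0.292   0.07  ]
top bin_empty_mouth [326.9 179.1] 0.67 [ 0.5965 -0.2006  0.07  ]
top bin_bolts_mouth [291.7 236. ] 0.53 [ 0.4351 -0.1003  0.07  ]
top bin_bolts_mouth [319.9 236.7] 0.52 [ 0.4334 -0.1796  0.07  ]
top bin_bolts_mouth [405.2 226.3] 0.51 [ 0.4636 -0.4198  0.07  ]
top bin_nuts_mouth [364.6 177.2] 0.95 [ 0.6023 -0.3077  0.07  ]
top green_button_top [321.1 234.9] 0.59 [ 0.4385 -0.1828  0.072 ]
top yellow_button_top [290.9 232.8] 0.49 [ 0.4441 -0.0979  0.072 ]
top yellow_button_top [328.7 183.3] 0.33 [ 0.5843 -0.2053  0.072 ]
side bottle_red_cap [252.6 135.6] 0.7 [0.5979 0.2994 0.134 ]
side bottle_red_cap [270.2 222.8] 0.22 [ 0.5753 -0.1591  0.134 ]
side bottle_blue_cap [270.5 168. ] 0.65 [0.6271 0.0929 0.134 ]
side bottle_
[... 289 characters left out ...]
903 0.1134 0.07  ]
side bin_empty_mouth [261.  153.8] 0.47 [0.6268 0.2638 0.07  ]
side bin_bolts_mouth [269.9 220.3] 0.6 [ 0.5913 -0.0916  0.07  ]
side bin_nuts_mouth [285.3 275.7] 0.9 [ 0.5925 -0.3033  0.07  ]
side green_button_top [222.5 142.8] 0.74 [0.484  0.3565 0.072 ]
side green_button_top [225.1 244.9] 0.47 [ 0.4387 -0.1718  0.072 ]
side green_button_top [250.4 136.3] 0.42 [0.6042 0.3879 0.072 ]
side yellow_button_top [253.3 136. ] 0.69 [0.6166 0.3885 0.072 ]
side yellow_button_top [217.7 226. ] 0.41 [ 0.4237 -0.0933  0.072 ]
0.9 [0.1423236  0.53127226 0.23128804] [ 1.30509392e-01  9.91447073e-01 -2.22246246e-06 -1.23765047e-05] 1.0002499544404047 [-0.48768782 -0.43108853 -0.01674942]
```

View pics/top0.png

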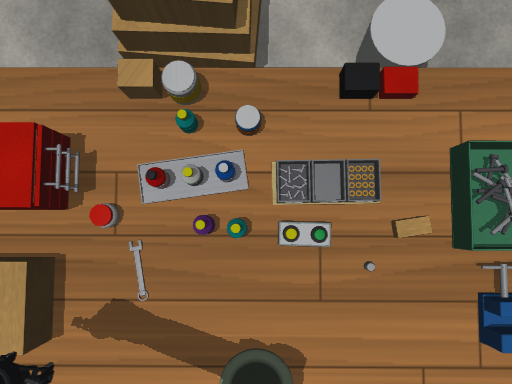

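View pics/side0.png

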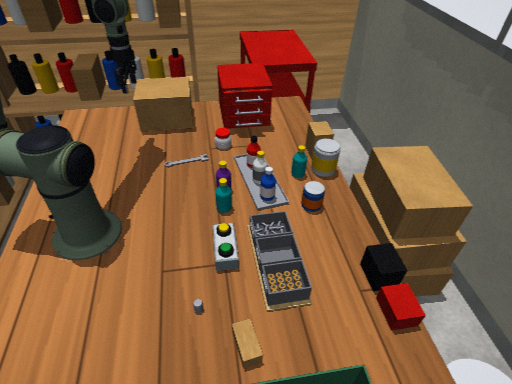

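Top view: the red bottle's black cap is at about (152,174), in the tray with white (189,173) and blue (223,169). The bins are bolts (293,182), empty (328,181) and nuts (363,181). The buttons are yellow (291,233) and green (319,235).

Candidates:
- **Red bottle:** the tray bottle at (152,175), or the grease jar's red lid (103,215). By the black cap and the tray, it is (152,175).
- **Empty bin:** bolts (293,182), bare (328,181) or nuts (363,181). It is the bare middle one.
- **Button:** green (319,235), not yellow (291,233).

The purple (204,224) and turquoise (236,228 and 186,120) bottles are look-alikes.

I'll refine these by depth and colour and check them in one close crop.

```bash
python3 - <<'E'
from h import *
p=cv2.imread("pics/top0.png");d=np.load("top0.npy");c=calibration("top")
T=np.linalg.inv(np.array(c["world_to_cam"]))
v,u=np.mgrid[:384,:512]
P=np.stack([(u-c["cx"])/c["fx"]*d,(v-c["cy"])/c["fy"]*d,d],-1)@T[:3,:3].T+T[:3,3]
ok=d>0
Z=P[...,2]
def rep(n,box,lo,hi,extra=True):
    x0,x1,y0,y1=box;m=np.zeros_like(ok);m[y0:y1,x0:x1]=1;m=m&ok&(Z>lo)&(Z<hi)&extra
    q=P[m];print(n,m.sum(),"med",np.round(np.median(q,0),4),"mean",np.round(q.mean(0),4),"mid",np.round((q.min(0)+q.max(0))/2,4),"size",np.round(np.ptp(q,axis=0),3))
for n,b in(("red",(135,170,155,195)),("white",(175,205,155,195)),("blue",(208,240,150,190))): rep(n,b,.124,.145)
rep("purple",(190,218,210,240),.124,.15);rep("turq",(222,250,210,245),.124,.15)
h=cv2.cvtColor(p,cv2.COLOR_BGR2HSV)
g=(h[...,0]>40)&(h[...,0]<80)&(h[...,1]>120);y=(h[...,0]>18)&(h[...,0]<36)&(h[...,1]>150)
rep("green",(305,335,222,248),.06,.09,g);rep("yellow",(278,305,222,248),.06,.09,y)
rep("bins rims",(265,390,150,210),.062,.08);rep("emptyfloor",(316,341,165,199),.0,.03)
rep("box",(270,340,215,252),.04,.09)
rep("box2",(270,340,215,252),.04,.056)
for n,px,z in(("red cap",(152.5,174),.134),("empty",(327.5,178.5),.07)):print(n,ray("top",px,z))
a=cv2.resize(p[130:255,130:395],None,fx=3,fy=3,interpolation=cv2.INTER_CUBIC);cv2.imwrite("pics/crop.png",a)
print(Z.max(where=ok,initial=0))
E
```

```text
red 80 med [0.602  0.2852 0.1336] mean [0.6012 0.2857 0.1331] mid [0.6009 0.2859 0.1311] size [0.025 0.025 0.014]
white 74 med [0.6083 0.1867 0.1334] mean [0.6091 0.1861 0.1333] mid [0.6091 0.1861 0.1318] size [0.025 0.025 0.015]
blue 72 med [0.6217 0.09   0.1327] mean [0.6215 0.0895 0.1327] mid [0.6209 0.089  0.1325] size [0.025 0.024 0.01 ]
purple 74 med [0.4677 0.1508 0.1298] mean [0.4668 0.1509 0.1298] mid [0.4664 0.1509 0.1293] size [0.024 0.022 0.01 ]
turq 72 med [0.4574 0.0564 0.1299] mean [0.4578 0.0557 0.1297] mid [0.4574 0.0552 0.1302] size [0.022 0.024 0.009]
green 103 med [ 0.4409 -0.177   0.0714] mean [ 0.4406 -0.1777  0.0706] mid [ 0.441  -0.1792  0.0693] size [0.028 0.032 0.018]
yellow 104 med [ 0.4435 -0.0982  0.0717] mean [ 0.4427 -0.0977  0.0713] mid [ 0.442  -0.0974  0.0704] size [0.031 0.032 0.019]
bins rims 772 med [ 0.5964 -0.2154  0.0691] mean [ 0.5952 -0.2081  0.0689] mid [ 0.5932 -0.2064  0.0701] size [0.124 0.295 0.016]
emptyfloor 846 med [ 0.5951 -0.2126  0.0137] mean [ 0.5953 -0.2127  0.0137] mid [ 0.5956 -0.2126  0.014 ] size [0.1   0.072 0.017]
box 1273 med [ 0.4409 -0.1372  0.0518] mean [ 0.4415 -0.1374  0.0555] mid [ 0.4417 -0.1376  0.0606] size [0.071 0.15  0.038]
box2 833 med [ 0.4407 -0.1371  0.0498] mean [ 0.4415 -0.1372  0.0499] mid [ 0.4417 -0.1376  0.0487] size [0.071 0.15  0.015]
red cap [0.6022 0.2806 0.134 ]
empty [ 0.5982 -0.2023  0.07  ]
0.43178263964654373
```

View pics/crop.png

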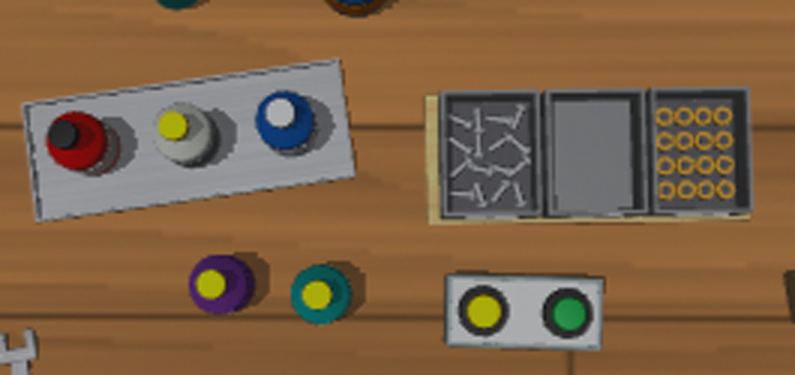

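The crop confirms it: the black cap on the red bottle is top left, the bare bin is in the middle, and green is the right-hand button. The heights match the description: cap 0.134, rim 0.070, button 0.071. 

Targets:

| Point | x | y |
|---|---|---|
| Red cap | 0.6015 | 0.2857 |
| Empty bin | 0.594 | -0.2065 |
| Green button | 0.441 | -0.178 |

I'll shut the fingers and go over at z = 0.30.

```bash
python3 -m jog '[[[0,0,60,0,0,0],[40,-20,69,0,0,0],[93,-50,69,0,0,0],[146,-78,69,0,0,0],[199,-107,69,0,0,0],[252,-135,69,0,0,0],[305,-163,69,0,0,0],[358,-192,69,0,0,0],[411,-220,69,0,0,0],[459,-245.5,69,0,0,0]]]' -1
```

```text
time: 2.15
position: [0.6032, 0.2844, 0.3002]
eef_rot: [0.131, 0.991, 0.0, 0.0]
wrist_force: [0.6, 0.9, -0.3]
finger_gap: -0.002
finger_force: 0.0
```

```bash
python3 -m jog '[[[0,0,0,0,0,0],[0,0,0,0,0,0],[0,0,-30,0,0,0],[0,0,-60,0,0,0],[0,0,-85,0,0,0],[0,0,-105,0,0,0],[0,0,-120,0,0,0],[0,0,-130,0,0,0],[0,0,-135,0,0,0],[0,0,-135,0,0,0]]]'
python3 - <<'E'
from h import *
for n in("side","top"):
    p,d=capture(n)
    if n=="side": cv2.imwrite("pics/s1.png",cv2.resize(p[90:220,190:340],None,fx=4,fy=4,interpolation=cv2.INTER_CUBIC))
print(observe()["position"])
E
```

```text
time: 3.4
position: [0.6013, 0.2859, 0.1654]
eef_rot: [0.13, 0.991, 0.0, 0.0]
wrist_force: [0.1, -0.7, -0.5]
finger_gap: 0.003
finger_force: 0.0
[0.60175675 0.28588332 0.16592967]
```

View pics/s1.png

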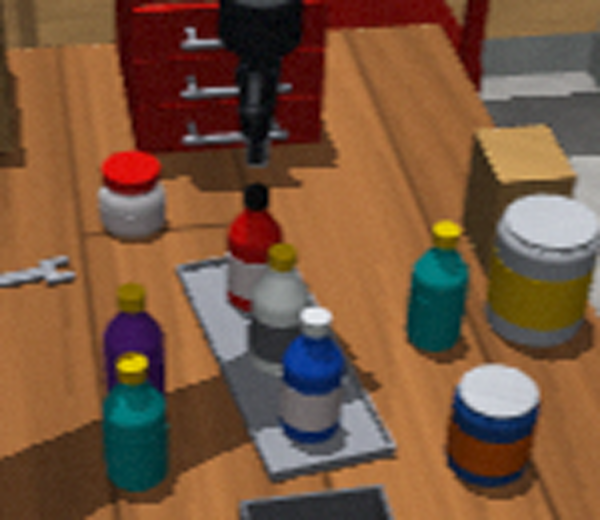

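The fingertips (crop 257,163) are right above the black cap (256,195), about 31 mm clear. I'll hold here for 2.5 s, then lift.

```bash
python3 -m jog '[[[0,0,0,0,0,0],[0,0,0,0,0,0],[0,0,0,0,0,0],[0,0,0,0,0,0],[0,0,0,0,0,0],[0,0,0,0,0,0],[0,0,0,0,0,0],[0,0,0,0,0,0],[0,0,0,0,0,0],[0,0,0,0,0,0]]]'
python3 -m jog '[[[0,0,0,0,0,0],[0,0,0,0,0,0],[0,0,0,0,0,0],[0,0,0,0,0,0],[0,0,0,0,0,0],[0,0,0,0,0,0],[0,0,0,0,0,0],[0,0,0,0,0,0],[0,0,0,0,0,0],[0,0,0,0,0,0]]]'
python3 -m jog '[[[0,0,30,0,0,0],[0,0,80,0,0,0],[0,0,130,0,0,0],[0,0,155,0,0,0],[0,0,155,0,0,0]]]'
python3 -m jog '[[[0,-40,0,0,0,0],[0,-95,0,0,0,0],[-1,-150,0,0,0,0],[-2,-205,0,0,0,0],[-3,-260,0,0,0,0],[-4,-315,0,0,0,0],[-5,-370,0,0,0,0],[-6,-425,0,0,0,0],[-7,-470,0,0,0,0],[-7,-492,0,0,0,0]]]'
```

```text
time: 4.75
position: [0.6013, 0.2858, 0.1653]
eef_rot: [0.131, 0.991, 0.0, -0.0]
wrist_force: [-0.7, -0.3, -0.6]
finger_gap: -0.001
finger_force: 0.0
time: 6.0
position: [0.6013, 0.2858, 0.1653]
eef_rot: [0.131, 0.991, 0.0, -0.0]
wrist_force: [0.7, -0.8, -0.2]
finger_gap: 0.001
finger_force: 0.0
time: 6.62
position: [0.6025, 0.2862, 0.3228]
eef_rot: [0.131, 0.991, 0.001, 0.002]
wrist_force: [0.3, -0.2, -0.1]
finger_gap: -0.004
finger_force: 0.0
time: 7.88
position: [0.5934, -0.2083, 0.3181]
eef_rot: [0.132, 0.991, 0.0, -0.001]
wrist_force: [-0.2, -0.6, 0.1]
finger_gap: -0.001
finger_force: 0.0
```

```bash
python3 -m jog '[[[0,0,0,0,0,0],[0,0,0,0,0,0],[0,0,-40,0,0,0],[0,0,-85,0,0,0],[0,0,-130,0,0,0],[0,0,-165,0,0,0],[0,0,-190,0,0,0],[0,0,-207,0,0,0],[0,0,-218,0,0,0],[0,0,-218,0,0,0]]]'
python3 - <<'E'
from h import *
p,d=capture("side");cv2.imwrite("pics/s2.png",cv2.resize(p[180:320,200:350],None,fx=4,fy=4,interpolation=cv2.INTER_CUBIC))
print(observe()["position"])
E
```

```text
time: 9.12
position: [0.5943, -0.2057, 0.102]
eef_rot: [0.13, 0.991, 0.0, -0.0]
wrist_force: [-0.1, 0.3, 0.1]
finger_gap: 0.001
finger_force: 0.0
[ 0.59471301 -0.2060892   0.10275063]
```

View pics/s2.png

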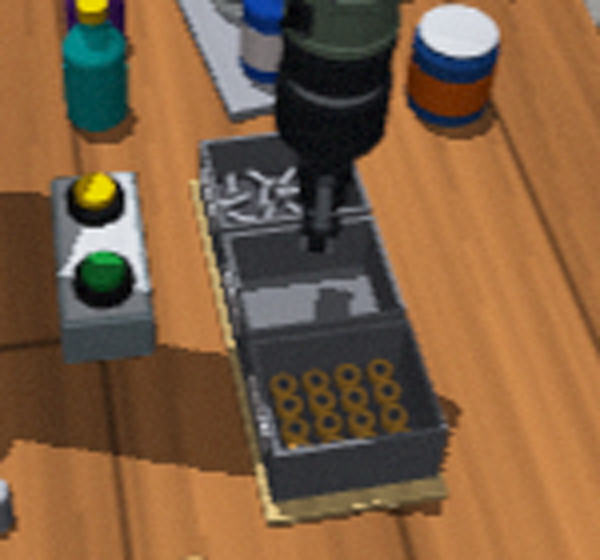

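The fingertips (crop 318,245) are over the middle bin, with the shadow on its bare floor, about 32 mm above the rim. I'll hold 2.5 s, lift, then go over to the green button.

```bash
python3 -m jog '[[[0,0,0,0,0,0],[0,0,0,0,0,0],[0,0,0,0,0,0],[0,0,0,0,0,0],[0,0,0,0,0,0],[0,0,0,0,0,0],[0,0,0,0,0,0],[0,0,0,0,0,0],[0,0,0,0,0,0],[0,0,0,0,0,0]]]'
python3 -m jog '[[[0,0,0,0,0,0],[0,0,0,0,0,0],[0,0,0,0,0,0],[0,0,0,0,0,0],[0,0,0,0,0,0],[0,0,0,0,0,0],[0,0,0,0,0,0],[0,0,0,0,0,0],[0,0,0,0,0,0],[0,0,0,0,0,0]]]'
python3 -m jog '[[[0,0,30,0,0,0],[0,0,80,0,0,0],[0,0,130,0,0,0],[0,0,170,0,0,0],[0,0,170,0,0,0],[-40,7,170,0,0,0],[-90,16,170,0,0,0],[-130,24,170,0,0,0],[-153,28,170,0,0,0],[-153,28,170,0,0,0]]]'
python3 -m jog '[[[0,0,-40,0,0,0],[0,0,-85,0,0,0],[0,0,-125,0,0,0],[0,0,-155,0,0,0],[0,0,-175,0,0,0],[0,0,-182,0,0,0],[0,0,-182,0,0,0]]]'
python3 - <<'E'
from h import *
p,d=capture("side");cv2.imwrite("pics/s3.png",cv2.resize(p[180:300,170:320],None,fx=4,fy=4,interpolation=cv2.INTER_CUBIC))
print(observe()["position"])
E
```

```text
time: 10.42
position: [0.5943, -0.2062, 0.1023]
eef_rot: [0.131, 0.991, -0.0, -0.0]
wrist_force: [0.2, 0.3, -0.7]
finger_gap: 0.003
finger_force: 0.0
time: 11.68
position: [0.5944, -0.2062, 0.1023]
eef_rot: [0.131, 0.991, -0.0, 0.0]
wrist_force: [-0.1, -0.9, -0.5]
finger_gap: 0.003
finger_force: 0.0
time: 12.92
position: [0.4397, -0.1776, 0.2717]
eef_rot: [0.131, 0.991, 0.0, -0.001]
wrist_force: [-0.7, 0.4, -0.2]
finger_gap: -0.004
finger_force: 0.0
time: 13.8
position: [0.4416, -0.1782, 0.0898]
eef_rot: [0.13, 0.991, 0.0, -0.0]
wrist_force: [0.4, -0.1, 0.1]
finger_gap: 0.002
finger_force: 0.0
[ 0.44192135 -0.17844515  0.09048315]
```

View pics/s3.png

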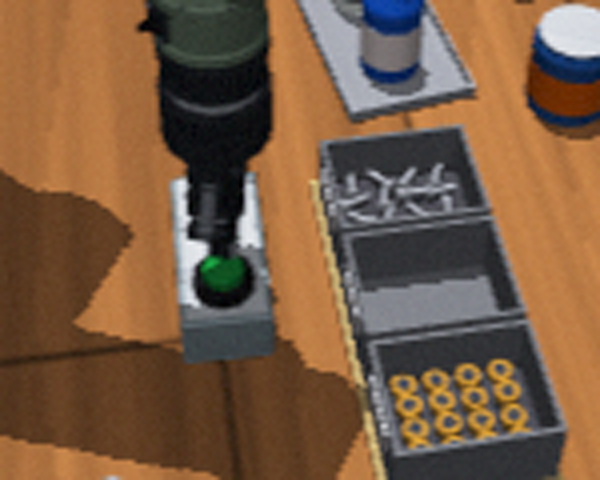

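The fingertips are centred above the green button (crop 222,272), about 18 mm clear. I'll press in small steps and watch the force.

```bash
python3 -m jog '[[[0,0,-8,0,0,0],[0,0,-15,0,0,0],[0,0,-18,0,0,0],[0,0,-20,0,0,0],[0,0,-22,0,0,0],[0,0,-24,0,0,0],[0,0,-25,0,0,0],[0,0,-25,0,0,0],[0,0,-25,0,0,0]]]'
```

```text
time: 14.98
position: [0.4412, -0.1781, 0.0659]
eef_rot: [0.131, 0.991, -0.0, -0.0]
wrist_force: [-3.9, 1.6, 11.0]
finger_gap: 0.002
finger_force: 5.4
```

11 N with z stopped at 0.066 means the button is fully down. Now I'll back off.

```bash
python3 -m jog '[[[0,0,0,0,0,0],[0,0,5,0,0,0],[0,0,15,0,0,0],[0,0,45,0,0,0],[0,0,95,0,0,0],[0,0,145,0,0,0],[0,0,185,0,0,0],[0,0,185,0,0,0],[0,0,185,0,0,0],[0,0,185,0,0,0]]]'
python3 - <<'E'
from h import *
p,d=capture("side");cv2.imwrite("pics/s4.png",p)
s=observe();print(s["position"],s["wrist_force"],s["time"])
E
```

```text
time: 16.23
position: [0.4406, -0.1778, 0.2489]
eef_rot: [0.131, 0.991, 0.001, -0.001]
wrist_force: [-0.2, 0.2, -0.1]
finger_gap: 0.003
finger_force: 0.0
[ 0.44061292 -0.17781247  0.24897989] [ 0.43690717 -0.23169928 -0.04689389] 16.275
```

View pics/s4.png

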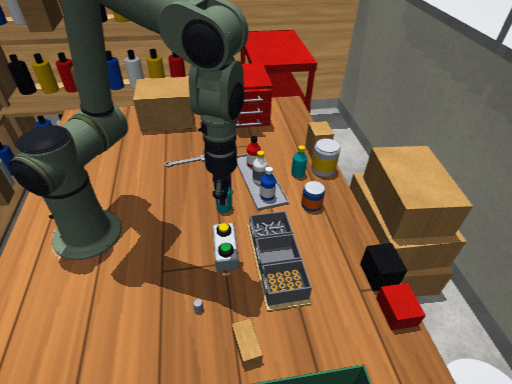

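The arm is well clear, the green button (226,249) is up, and everything visible is where it was.

```bash
python3 -c "
from rig import *
print(hand_in())"
```

```text
the job is handed in; nothing more can be done
None
```

I held over the red cap and then the empty bin for 2.5 s each, about 3 cm clear, pressed the green button fully down and let it spring up, touched nothing else, and handed the job in at about 16 s.

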